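# Hasp the tool chest and pin it

## Robot

A 6-joint arm with a two-finger parallel gripper is mounted at the origin on a cart in front of the work surface, level with it; the furniture and walls round the work are solid. World frame = base frame: x ahead of the robot, y to its left, z up, the work surface at z = 0. Lengths are in mm, angles in rad, forces in N, time in s.
With the tool pointing down it reaches from about 350 to 775 mm from the base axis. Payload 7.3 kg.
Tool frame: the origin (TCP) lies on the mounting face of the last link; the fingertips stand 178 mm ahead of it and the grasp point (between the pads) lies 159 mm ahead of it; z points along the fingers, y is the line along which they close (so a half turn about z gives the same grasp; the last joint's range is limited). The gripper opens to 92 mm and grips with 3 to 60 N. Pads are 19 mm wide; open, the fingers measure 130 mm over their backs; the gripper's body (75 mm by 190 mm) begins 47 mm behind the grasp point.
Start: joints at [1.076, 0.342, 1.524, -0, 1.275, -0.146], TCP at [179.408, 493.397, 404.741] pointing down, gripper open.
Joint ranges: [-2.53, 2.53], [-0.77, 2.02], [0.04, 2.7], [-1, 4.14], [0.28, 2.66], [-3.11, 3.11]. Speed limits (rad/s): [2.57, 2.57, 3.14, 3.14, 3.14, 3.14].

## Interface

Orientations are given as [roll, pitch, yaw] about the fixed x, y, z axes, in that order (R = Rz(yaw) Ry(pitch) Rx(roll)).
In Python, from plant import bot gives the robot as it stands.
- The arm moves only by the shell command python3 shift.py 'ROWS'. ROWS is a JSON list of rows, 1 to 5 of them, each of 5 numbers: the finger opening in mm, then dx, dy, dz in mm, then a turn about the tool's z in rad; each row is the pose to reach, as a shift and turn from the pose commanded when the command began, along the tool's axes at that moment; what a row does not reach only later rows make up. A row lasts 1/8 s, in which the tool goes at most 62.5 mm and 0.188 rad, less where a joint would pass 70% of its speed; a pose out of reach is approached as far as the arm can. The fingers move at their own pace and stop on an object; the grip force is fixed at half the most. Time passes only in rows, so rows that do not move let the fingers close. It prints the time, the measured TCP pose, the force, the opening and the grip force at its end.
- bot.get_obs(): the state, without advancing time (a new reading comes with each control period).
- bot.capture(name): name is "scene" or "top" or "wrist"; returns a dict with "color" (400x640x3 uint8, red, green, blue), "K" (3x3 intrinsics, pixels), "R" (3x3) and "t" (3): a world point X has camera coordinates R X + t. Camera axes: x right, y down, z forward; pixel columns grow to the right and rows downward; lengths in mm; the calibration is good to about 2 mm. A picture is of the moment at which its call begins. There is no depth.
- bot.close_job(): hands the job in; it is judged then, once.
The state is a dict: "time": time; "joint_positions": joint angles; "dq": joint speeds; "tau": joint torques, N m; "tool_pos": TCP position; "tcp_rot": TCP orientation; "contact_force": force on the tool from outside, world axes, zero at the start; "moment": the same for the moment, N m; "grip_width": finger opening in mm; "finger_force": force on a finger pad.
Only numpy, scipy, OpenCV 4.12 (cv2) and the standard library are available. Lean on these libraries where they do the work, as an engineer would, in place of code of your own. Each camera call takes 0.05 s, during which the arm holds its last target. There are 200 camera calls.

## Task

Shut the hasp of the blue tool chest: swing its steel strap down over the staple until it lies flat against the front of the chest, then take the pin with the red knob out of the wooden rack and drop it down through the staple's loop until its collar rests on the loop. Leave the blue-knobbed pin in the rack and let go of everything.

Things in the scene. Friction and masses are not known exactly. Their poses are not given: they have to be found in the camera images.
- hasp (a joint): Angle of the steel hasp strap: 0 hangs flat on the chest's front (shut), 1.57 sticks straight out to the robot, more points upward. Stays where left; about 1 N moves it. Hinge line: level, along the staple's y axis, at (0.023, 0, 0.042) m in the staple's frame. Strap 66 mm long from it, 52 wide, 4 thick, red end; solid for 36 mm, then a slot the staple passes through.
- staple (a point): Centre of the staple's loop: a level U of 5 mm bar on the front of the blue steel chest (120x192x120 mm, fixed), 66 mm above the bench. x points into the chest square to its front, y left, z up. Opening 20 mm wide in y; in x from -9 mm to the shut strap's face at +21 mm. Bar tops at z +2.5 mm, chest front at x +30 mm, chest's flat top at z +54 mm.
- red_pin: Loose 60 g retaining pin with red knob, upright in a fixed wooden rack (56x110x52 mm; two holes 70 mm apart along it). Origin: lower tip of the shank, z up. Steel shank 8 mm thick, 46 long, tip tapered over 8 mm; collar 33 mm wide at 46 to 51 mm above the origin, resting on the rack; round knob 22 mm wide at 51 to 87 mm, gripped from above.
- blue_pin: The other pin, same shape and size but with a blue knob, in the rack's other hole (either one). Not for this chest: it stays in the rack. Origin and axes as for the red pin.

How it is judged (in metres and radians):
On the way, in this order (a step that is already met when the one before it is completed fails the run):
1. the hasp strap is swung shut over the staple (value of joint hasp below 0.17 rad), for 0.2 s.
2. the red pin is down through the staple's loop (z of red_pin in the frame of staple below -0.033 m and horizontal distance between red_pin and staple below 0.018 m), for 0.2 s.
At the end, for the whole second after the job is handed in: The hasp is shut to within 10 degrees; the red pin stands in the staple's loop at rest, upright within 15 degrees, its tip within 18 mm sideways of the loop's centre and 36 to 55 mm below it (collar down on the loop) (value of joint hasp below 0.17 rad and z of red_pin in the frame of staple between -0.055 and -0.036 m and horizontal distance between red_pin and staple below 0.018 m and angle between red_pin's own z axis and vertical below 0.26 rad and linear speed of red_pin below 0.03 m/s); the robot touches nothing.
It fails at once if the blue pin is moved more than 20 mm (distance of blue_pin from where it was at the start of the episode above 0.02 m).
It also fails if it takes over 54 s, if anything falls off the work surface, if the arm or the gripper's body presses on something with over 40 N, if the wrist force passes 120 N, or if a joint passes its speed limit or range.

## Working session

There is one attempt and no reset: what is moved stays moved. The work goes in short steps, Python scripts to look and compute and a shell command to move; the robot and the scene stay as the last step left them, time stands still between calls to the robot, and variables do not carry over. Pictures are saved under pics/ and viewed, at most 10 in all, crops included, and the job is handed in when it is done.

```bash
ls; mkdir -p pics; python3 - <<'E'
from plant import bot
import cv2
o=bot.get_obs();print(o['time'],o['tool_pos'],o['tcp_rot'],o['grip_width'])
for n in("scene","top"):
    c=bot.capture(n);cv2.imwrite(f"pics/{n}0.png",c["color"][:,:,::-1]);print(n,c["K"].tolist(),c["R"].tolist(),c["t"])
E
```

```text
pics
plant.py
shift.py
0.0 [179.34279332 493.28392966 404.04736438] [-3.14010292e+00 -1.86120498e-04  2.79285911e+00] 91.8845760549927
scene [[402.45973985783456, 0.0, 313.0901459805238], [0.0, 402.45973985783456, 201.75465717178383], [0.0, 0.0, 1.0]] [[0.9108663359689904, -0.4124365817795571, 0.014784586853237563], [-0.2910265305023701, -0.6673077184108165, -0.6855683536257371], [0.29261933726631806, 0.6201584273065595, -0.7278581238802486]] [-318.76468084  347.03061368  631.92032358]
top [[491.2505409624786, 0.0, 317.77642922780063], [0.0, 491.2505409624786, 204.3005461984661], [0.0, 0.0, 1.0]] [[0.08734798178613422, -0.9961724219432002, -0.0032917833628600623], [-0.9758681954215714, -0.08490285376965358, -0.20117845457805464], [0.20012894653831248, 0.0207848786762795, -0.9795490766551095]] [223.25903318 491.39870187 853.24790705]
```

View pics/scene0.png

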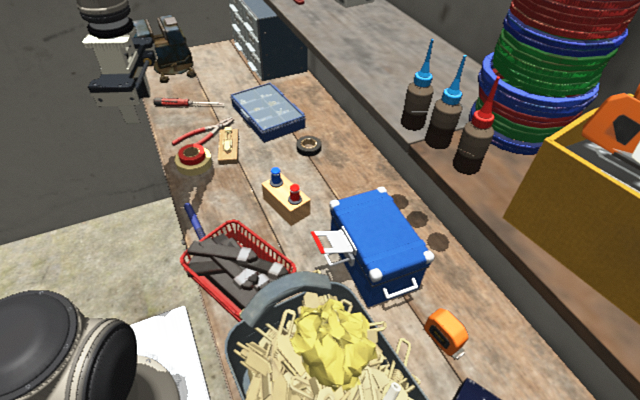

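View pics/top0.png

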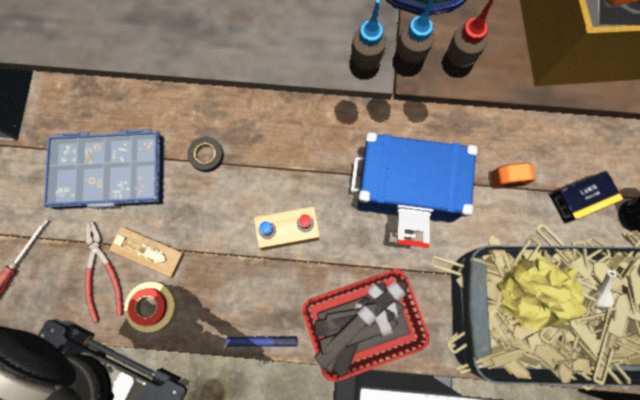

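The scene view shows the red knob at about (295,189), the blue knob at (276,174), and the strap sticking out at (330,243). In the top view they are at (305,220), (267,228) and (413,228). I'll enlarge both.

```bash
python3 - <<'E'
import cv2,numpy as np
a=cv2.imread("pics/scene0.png")[160:310,250:450];b=cv2.imread("pics/top0.png")[125:275,245:485]
cv2.imwrite("pics/cs.png",cv2.resize(a,None,fx=4,fy=4,interpolation=cv2.INTER_CUBIC))
cv2.imwrite("pics/ct.png",cv2.resize(b,None,fx=3.333,fy=3.333,interpolation=cv2.INTER_CUBIC)[:600,:800])
E
```

```text
(no output)
```

View pics/cs.png

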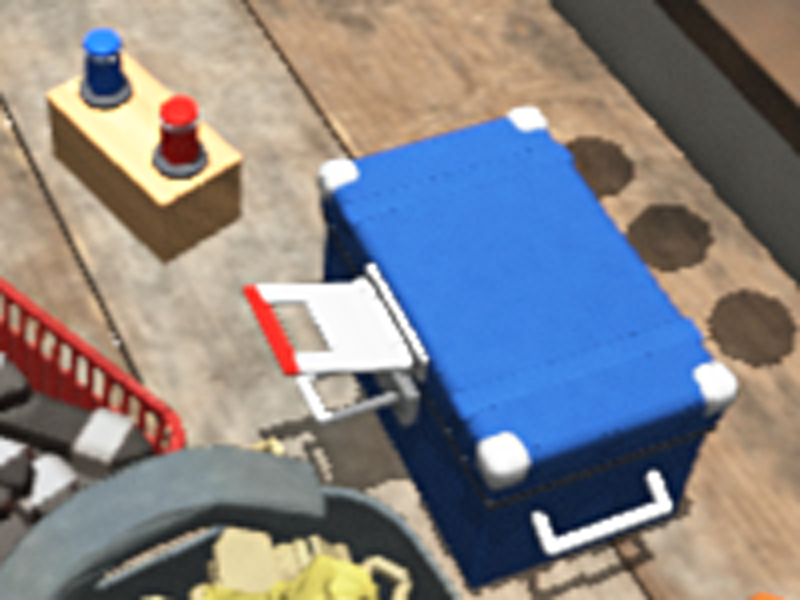

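View pics/ct.png

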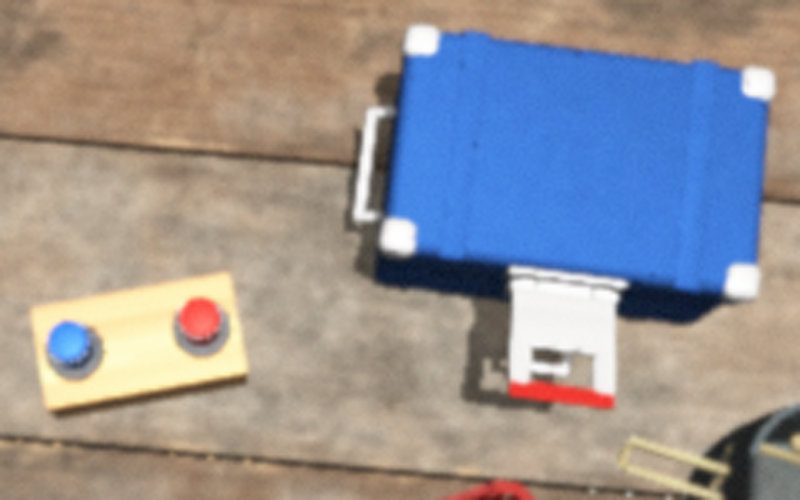

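Enlarged scene crop: red collar centre (180,158), blue collar (106,92), red strap end outer corners (246,290) and (291,374), and the staple's near front corner (320,416). In the top crop the same points are at (202,330), (74,351), (510,396), (612,408) and, seen through the slot, (566,371). Triangulating these.

```bash
cat > h.py <<'E'
import numpy as np,cv2
from plant import bot
def tri(obs):  # [(cap,(u,v)),...]
    A=[];b=[]
    for c,p in obs:
        R=np.array(c["R"]);t=np.array(c["t"]);n=np.linalg.inv(c["K"])@[*p,1]
        for i in(0,1):
            A.append(R[i]-n[i]*R[2]);b.append(n[i]*t[2]-t[i])
    x,r,*_=np.linalg.lstsq(np.array(A),np.array(b),rcond=None);return x,np.sqrt(r)*400/700 if len(r) else 0
def onz(c,p,z):
    R=np.array(c["R"]);C=-R.T@c["t"];d=R.T@np.linalg.inv(c["K"])@[*p,1]
    return C+d*(z-C[2])/d[2]
def proj(c,X):
    q=np.array(c["K"])@(np.array(c["R"])@X+c["t"]);return q[:2]/q[2]
E
python3 - <<'E'
from h import *
s=bot.capture("scene");t=bot.capture("top")
P={"redcollar":((180,158),(202,330)),"redtop":((180,101),(200,313)),"bluecollar":((106,92),(74,351)),"capFL":((338,174),(398,236)),"capFR":((503,458),(741,281)),"capBL":((527,119),(422,40)),"capBR":((715,383),(757,82)),
"tipL":((246,290),(510,396)),"tipR":((291,374),(612,408)),"hingeL":((370,266),(510,267)),"hingeR":((424,362),(627,285)),"staplecornerR":((320,416),(566,371))}
for k,(a,b) in P.items():
    x,r=tri([(s,(250+a[0]/4,160+a[1]/4)),(t,(245+b[0]/3.3333,125+b[1]/3.3333))]);print(k,x.round(1),np.round(r,2))
E
```

```text
redcollar [432.2 283.7  53.5] [0.89]
redtop [433.5 283.8  97.3] [0.54]
bluecollar [414.7 352.5  50.4] [0.56]
capFL [478.5 185.7 117.1] [0.34]
capFR [470.6   9.6 114.4] [0.16]
capBL [584.4 180.4 118.3] [0.41]
capBR [576.9   4.6 116. ] [0.1]
tipL [400.3 126.1 131.6] [1.1]
tipR [398.9  75.7 131.4] [1.23]
hingeL [467.2 127.6 115.2] [0.06]
hingeR [463.3  67.6 115.4] [0.22]
staplecornerR [423.6  88.1  69.1] [0.14]
```

```bash
cat >> h.py <<'E'
PSI=np.pi-0.045; S=np.array([437.7,99.2,66.]); PIN=np.array([432.5,283.7])
c,s_=np.cos(-.045),np.sin(-.045); RS=np.array([[c,-s_,0],[s_,c,0],[0,0,1]])
from scipy.spatial.transform import Rotation as Ro
def go(X,psi=PSI):   # TCP world target -> shift in tool axes
    o=bot.get_obs();R=Ro.from_euler('xyz',o['tcp_rot'])
    d=R.inv().apply(np.array(X)-o['tool_pos']);y=o['tcp_rot'][2]
    print("shift",d.round(1),"turn",round(-((psi-y+np.pi)%(2*np.pi)-np.pi),3),"F",np.round(o['contact_force'],1),"t",o['time'])
def tip(x,y,z): return S+RS@[x,y,z]+[0,0,178]
E
python3 -c "
from h import *
go(tip(-25,0,90))"
python3 shift.py '[[0,-44,-36,9,-0.15],[0,-88,-72,18,-0.304],[0,-133,-109,27,-0.304],[0,-177,-145,35,-0.304],[0,-221,-181,44,-0.304]]'; python3 -c "
from h import *
go(tip(-25,0,90))"
```

```text
time: 0.82
tool_pos: [325.8, 246.2, 360.6]
tcp_rot: [3.141, 0.001, 3.097]
contact_force: [1.0, -0.7, -0.1]
grip_width: 46.5
finger_force: 0.0
shift [ -93.3 -141.8   26.6] turn 0.0 F [ 1.  -0.7 -0.1] t 0.825
```

```bash
python3 shift.py '[[0,-31,-47,9,0],[0,-62,-94,18,0],[0,-93,-142,26.5,0],[0,-93,-142,26.5,0],[0,-93,-142,26.5,0]]'; python3 - <<'E'
from h import *
go(tip(-25,0,90)); go(tip(-25,0,10))
cv2.imwrite("pics/w.png",bot.capture("wrist")["color"][:,:,::-1])
E
```

```text
time: 1.45
tool_pos: [411.5, 101.9, 334.1]
tcp_rot: [3.141, -0.001, 3.096]
contact_force: [-0.7, -1.1, -0.3]
grip_width: 0.8
finger_force: 0.0
shift [-1.3 -1.5  0.1] turn -0.001 F [-0.7 -1.1 -0.3] t 1.45
shift [-1.3 -1.5 80.1] turn -0.001 F [-0.7 -1.1 -0.3] t 1.45
```

View pics/w.png

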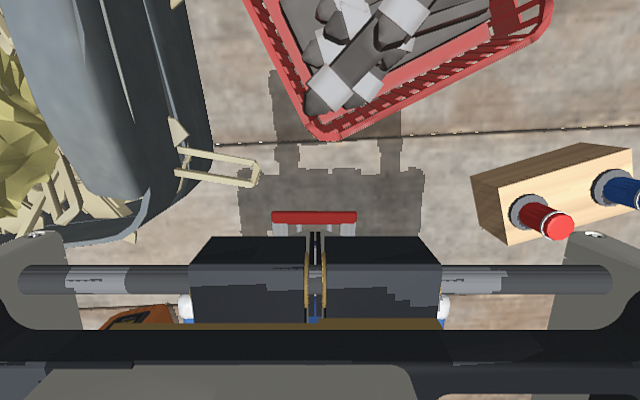

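The wrist view shows the strap's red end (272–357, row 217), centred on the closed fingers at column 315. Pressing down now.

```bash
python3 shift.py '[[0,0,0,16,0],[0,0,0,32,0],[0,0,0,48,0],[0,0,0,64,0],[0,0,0,79,0]]'; python3 shift.py '[[0,-8,0,0,0],[0,-16,0,0,0],[0,-24,0,0,0],[0,-30,0,0,0],[0,-30,0,0,0]]';python3 - <<'E'
from h import *
go(tip(9,0,10))
E
```

```text
time: 2.12
tool_pos: [411.3, 103.3, 255.2]
tcp_rot: [3.141, 0.001, 3.1]
contact_force: [0.4, -0.5, 0.8]
grip_width: 0.8
finger_force: 0.5
time: 2.75
tool_pos: [442.7, 100.6, 255.9]
tcp_rot: [3.141, 0.003, 3.097]
contact_force: [-0.5, -0.7, 0.5]
grip_width: 0.3
finger_force: 0.0
shift [-4.1 -1.7  2. ] turn 0.001 F [-0.5 -0.7  0.5] t 2.75
```

```bash
python3 shift.py '[[0,-3,-1,2,0],[0,-5,-1,2,0],[0,-6,-1,2,0],[0,-6,-1,2,0]]';python3 - <<'E'
from h import *
go(tip(9,0,10))
a=bot.capture("scene")["color"][180:300,290:450,::-1];b=bot.capture("top")["color"][165:285,340:500,::-1]
cv2.imwrite("pics/p1.png",cv2.resize(np.hstack([a,b]),None,fx=2.5,fy=2.5,interpolation=cv2.INTER_CUBIC))
E
```

```text
time: 3.25
tool_pos: [445.6, 99.3, 253.1]
tcp_rot: [-3.141, -0.007, 3.097]
contact_force: [-11.5, 1.6, 8.6]
grip_width: 0.2
finger_force: 6.0
shift [-1.1 -0.4 -0.9] turn 0.0 F [-11.5   1.6   8.6] t 3.25
```

View pics/p1.png

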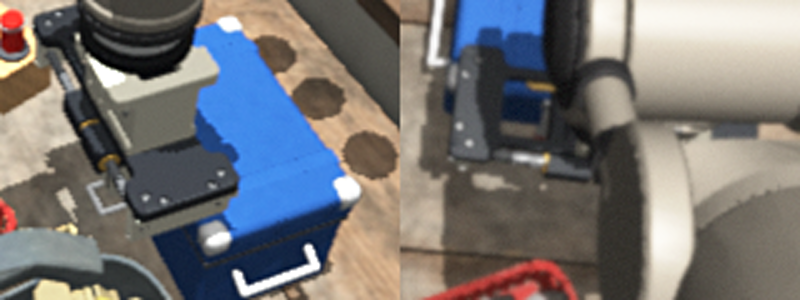

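The scene half shows the staple clear in front of the strap, with the fingers over the strap. There is 11 N of contact. I'll press slightly more, then retreat and check.

```bash
python3 shift.py '[[0,-1.5,0,-1,0],[0,-3,0,-1,0],[0,-3,0,-1,0]]'; python3 shift.py '[[0,15,0,-3,0],[0,36,0,-20,0],[0,36,0,-60,0],[50,36,60,-80,0],[50,36,120,-80,0]]'; python3 - <<'E'
from h import *
go([*PIN,81+159+40])
a=bot.capture("scene")["color"][180:300,290:450,::-1];b=bot.capture("top")["color"][165:285,340:500,::-1]
cv2.imwrite("pics/p2.png",cv2.resize(np.hstack([a,b]),None,fx=2.5,fy=2.5,interpolation=cv2.INTER_CUBIC))
E
```

```text
time: 3.72
tool_pos: [446.7, 99.3, 253.2]
tcp_rot: [-3.141, -0.014, 3.097]
contact_force: [-19.3, 1.3, 9.5]
grip_width: 0.8
finger_force: 9.6
time: 4.35
tool_pos: [420.9, 221.4, 336.8]
tcp_rot: [3.139, 0.006, 3.094]
contact_force: [0.4, 0.2, 0.3]
grip_width: 15.9
finger_force: 0.0
shift [-8.3 62.6 57. ] turn -0.003 F [0.4 0.2 0.3] t 4.35
```

View pics/p2.png

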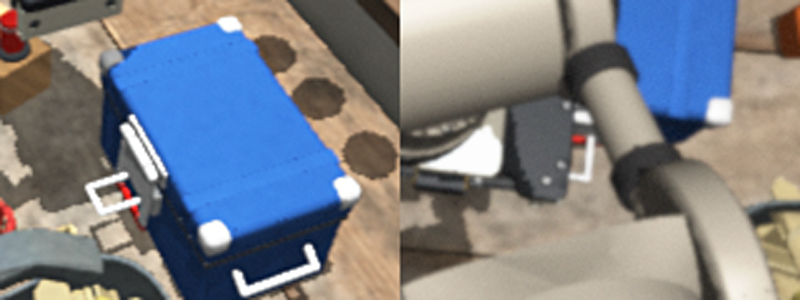

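The strap now hangs on the chest's front with its red end at about (132,203), and the staple loop pokes through (front corners about (90,188) and (100,211)). I'll compare with the predicted pixels for angle 0.

```bash
python3 - <<'E'
from h import *
c=bot.capture("scene")
f=lambda x,y,z:((proj(c,S+RS@[x,y,z])-[290,180])*2.5).round(0)
for a in(0,.1,.2,.35):
    print(a,[f(23-66*np.sin(a)-2,y,42-66*np.cos(a)).tolist() for y in(26,-26)])
for n,p in {"frontR":(-14,-15,0),"frontL":(-14,15,0),"inR":(-9,-10,2.5),"inL":(-9,10,2.5)}.items():print(n,f(*p))
b=c["color"];hsv=cv2.cvtColor(b,cv2.COLOR_RGB2HSV)
m=(((hsv[...,0]<8)|(hsv[...,0]>172))&(hsv[...,1]>140)&(hsv[...,2]>90));m[:,:325]=0;m[:,352:]=0;m[:250]=0;m[275:]=0
v,u=np.nonzero(m);print(sorted(zip(((u-290)*2.5).tolist(),((v-180)*2.5).tolist())))
E
```

```text
0 [[119.0, 180.0], [146.0, 231.0]]
0.1 [[112.0, 182.0], [139.0, 233.0]]
0.2 [[104.0, 184.0], [131.0, 235.0]]
0.35 [[93.0, 185.0], [120.0, 237.0]]
frontR [101. 216.]
frontL [ 85. 186.]
inR [104. 207.]
inL [ 94. 187.]
[(117.5, 182.5), (117.5, 185.0), (120.0, 182.5), (120.0, 185.0), (120.0, 187.5), (122.5, 182.5), (122.5, 185.0), (122.5, 187.5), (122.5, 190.0), (122.5, 192.5), (122.5, 195.0), (125.0, 187.5), (125.0, 190.0), (125.0, 192.5), (125.0, 195.0), (125.0, 197.5), (127.5, 190.0), (127.5, 192.5), (127.5, 195.0), (127.5, 197.5), (130.0, 195.0), (130.0, 207.5), (132.5, 207.5), (132.5, 210.0), (132.5, 212.5), (135.0, 205.0), (135.0, 207.5), (135.0, 210.0), (135.0, 212.5), (135.0, 215.0), (135.0, 217.5), (135.0, 220.0), (137.5, 212.5), (137.5, 225.0), (140.0, 227.5)]
```

The strap reads about 0–0.05 rad, so it is shut, and the staple prediction agrees. On to the pin.

```bash
python3 shift.py '[[50,-4,31,0,0],[50,-8,62.6,0,0],[50,-8,62.6,0,0],[50,-8,62.6,0,0]]'; python3 - <<'E'
from h import *
go([*PIN,240])
c=bot.capture("wrist")
for z in(52,57,93):print(z,proj(c,[*PIN,z]).round(0))
cv2.imwrite("pics/w2.png",c["color"][:,:,::-1])
E
```

```text
time: 5.0
tool_pos: [430.9, 281.5, 334.0]
tcp_rot: [-3.141, -0.0, 3.096]
contact_force: [0.3, -0.3, 0.6]
grip_width: 50.1
finger_force: 0.0
shift [-1.6  2.4 94. ] turn -0.0 F [ 0.3 -0.3  0.6] t 5.0
52 [318. 198.]
57 [318. 200.]
93 [318. 213.]
```

View pics/w2.png

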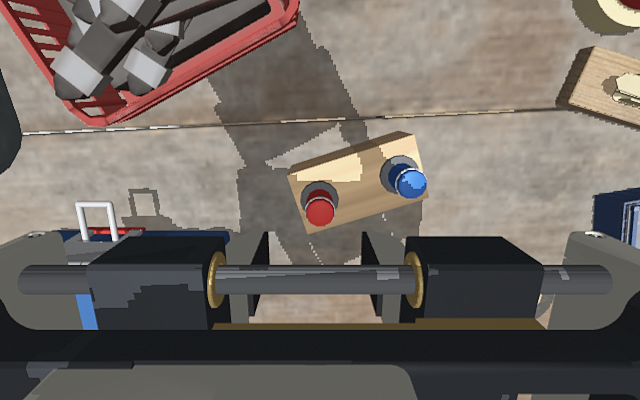

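The wrist view shows the red knob top at (320,212), against a prediction of (318,213). The staple's front bar runs (77–115, 204). Descending and gripping.

```bash
python3 - <<'E'
from h import *
c=bot.capture("wrist")
for y in(15,-15):print(proj(c,S+RS@[-14,y,2.5]).round(1))
E
python3 shift.py '[[50,-1.6,2.4,40,0],[50,-1.6,2.4,70,0],[50,-1.6,2.4,94,0],[50,-1.6,2.4,94,0]]'; python3 shift.py '[[5,0,0,0,0],[5,0,0,0,0],[5,0,0,0,0],[5,0,0,0,0],[5,0,0,0,0]]'; python3 shift.py '[[5,0,0,-15,0],[5,0,0,-40,0],[5,0,0,-80,0],[5,0,0,-80,0]]'
python3 -c "
from h import *
go(S+RS@[0,0,0]+[0,0,159+75+10])"
```

```text
[110.7 203.2]
[ 73.9 203.2]
time: 5.6
tool_pos: [432.2, 284.0, 239.0]
tcp_rot: [-3.14, -0.003, 3.096]
contact_force: [-0.8, 0.3, -0.3]
grip_width: 50.0
finger_force: 0.0
time: 6.22
tool_pos: [432.8, 285.1, 240.9]
tcp_rot: [3.141, 0.001, 3.097]
contact_force: [-0.5, 0.1, 5.6]
grip_width: 21.6
finger_force: 30.0
time: 6.72
tool_pos: [433.2, 285.4, 323.8]
tcp_rot: [3.138, 0.006, 3.097]
contact_force: [-0.2, 0.1, -0.7]
grip_width: 21.3
finger_force: 30.0
shift [ -12.7 -185.8   13.2] turn 0.0 F [-0.2  0.1 -0.7] t 6.725
```

```bash
python3 shift.py '[[5,-4,-60,0,0],[5,-8,-120,0,0],[5,-12.5,-165,0,0],[5,-12.5,-185,0,0],[5,-12.5,-185,0,0]]'; python3 shift.py '[[5,0,0,0,0],[5,0,0,0,0]]'
python3 - <<'E'
from h import *
go(S+[0,0,159+75])
a=bot.capture("scene");w=bot.capture("wrist")
o=bot.get_obs();p=o['tool_pos'];tipP=p-[0,0,159+75]
print("tip",tipP,proj(a,tipP),proj(w,tipP))
for y in(15,-15):print(proj(w,S+RS@[-14,y,2.5]).round(1),proj(a,S+RS@[-14,y,2.5]).round(1))
A=cv2.resize(a["color"][190:290,290:390,::-1],(400,400),interpolation=cv2.INTER_CUBIC)
B=cv2.resize(w["color"][150:250,270:370,::-1],(400,400),interpolation=cv2.INTER_CUBIC)
cv2.imwrite("pics/p3.png",np.hstack([A,B]))
E
```

```text
time: 7.35
tool_pos: [436.6, 98.6, 319.9]
tcp_rot: [3.142, -0.001, 3.094]
contact_force: [-0.8, -0.4, -0.1]
grip_width: 21.4
finger_force: 30.0
time: 7.6
tool_pos: [436.7, 100.5, 320.1]
tcp_rot: [3.141, -0.0, 3.098]
contact_force: [-0.5, 0.7, -0.6]
grip_width: 21.7
finger_force: 30.0
shift [-1.  -1.2 20.1] turn 0.002 F [-0.5  0.7 -0.6] t 7.6
tip [436.75879868 100.36228696  86.13600041] [333.73317944 251.52612959] [314.90126788 214.13596477]
[333.1 190.5] [324.2 253.5]
[293.7 190.4] [330.4 265.6]
```

View pics/p3.png

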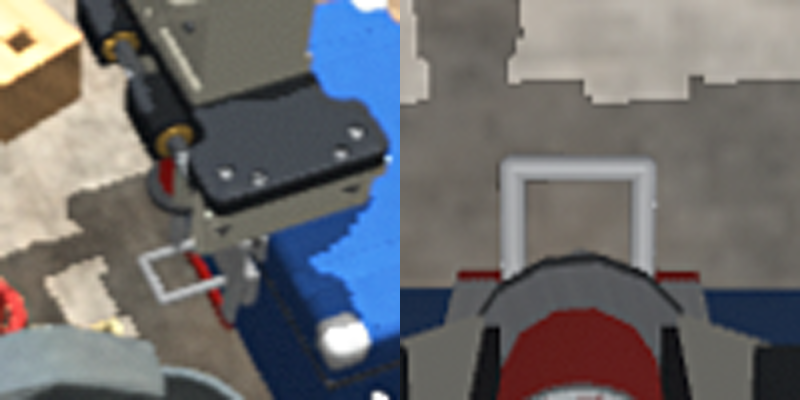

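The wrist half shows the loop's outer edges at u 295 to 334 (predicted 294 to 333), with the pin centred on it at u 315. The alignment is within about 1 mm, so I'm lowering.

```bash
python3 shift.py '[[5,0,0,8,0],[5,0,0,16,0],[5,0,0,24,0],[5,0,0,30,0],[5,0,0,30,0]]'; python3 shift.py '[[5,0,0,8,0],[5,0,0,16,0],[5,0,0,22,0],[5,0,0,28,0],[5,0,0,28,0]]'
```

```text
time: 8.32
tool_pos: [436.7, 99.6, 289.6]
tcp_rot: [-3.142, -0.001, 3.097]
contact_force: [-0.7, 1.1, 0.1]
grip_width: 21.5
finger_force: 30.0
time: 8.95
tool_pos: [436.7, 99.6, 261.7]
tcp_rot: [-3.142, -0.001, 3.097]
contact_force: [0.1, -0.5, -0.3]
grip_width: 21.2
finger_force: 30.0
```

```bash
python3 shift.py '[[5,0,0,2,0],[5,0,0,4,0],[5,0,0,5,0],[5,0,0,5,0]]'
```

```text
time: 9.45
tool_pos: [436.8, 99.6, 257.4]
tcp_rot: [3.142, 0.0, 3.097]
contact_force: [-1.5, 0.4, 2.0]
grip_width: 21.2
finger_force: 30.0
```

```bash
python3 shift.py '[[45,0,0,0,0],[45,0,0,0,0],[45,0,0,0,0],[45,0,0,0,0]]'; python3 shift.py '[[45,0,0,-20,0],[45,0,0,-60,0],[45,50,0,-90,0],[45,100,0,-100,0],[45,100,60,-100,0]]'; python3 shift.py '[[45,0,60,0,0],[45,0,120,0,0],[45,0,120,0,0]]'
python3 - <<'E'
from h import *
a=bot.capture("scene");t=bot.capture("top");print(bot.get_obs()['contact_force'])
for z in (68.5,109.5):print((proj(a,[S[0],S[1]+.8,z])-[290,190])*4,(proj(t,[S[0],S[1]+.8,z])-[350,165])*4)
A=cv2.resize(a["color"][190:290,290:390,::-1],(400,400),interpolation=cv2.INTER_CUBIC)
B=cv2.resize(t["color"][165:265,350:450,::-1],(400,400),interpolation=cv2.INTER_CUBIC)
cv2.imwrite("pics/p4.png",np.hstack([A,B]))
E
```

```text
time: 9.95
tool_pos: [436.8, 99.6, 257.2]
tcp_rot: [3.142, -0.0, 3.097]
contact_force: [0.7, 0.0, 0.5]
grip_width: 45.0
finger_force: 0.0
time: 10.58
tool_pos: [336.8, 162.2, 358.1]
tcp_rot: [-3.141, 0.001, 3.091]
contact_force: [2.4, 0.5, 0.7]
grip_width: 45.3
finger_force: 0.0
time: 10.95
tool_pos: [344.5, 287.0, 357.0]
tcp_rot: [3.141, 0.0, 3.102]
contact_force: [-0.4, -0.6, 0.3]
grip_width: 45.2
finger_force: 0.0
[-0.04283043 -1.57522739  0.08732624]
[175.10987504 267.92211312] [233.78107529 251.41155446]
[179.75110093 215.84504536] [250.89371698 236.54386134]
```

View pics/p4.png

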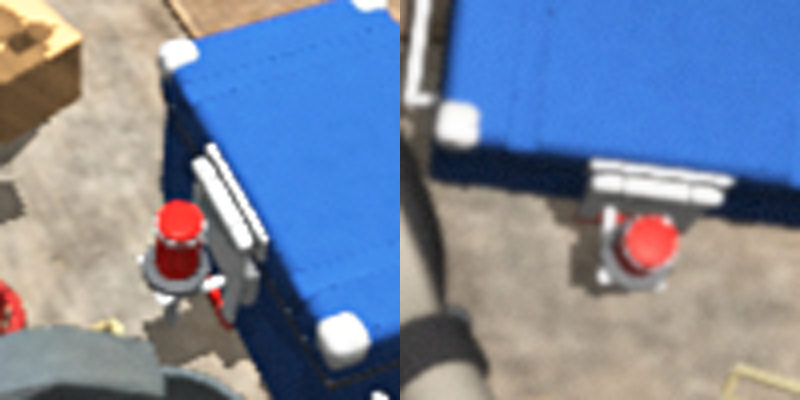

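The red pin stands upright with its collar on the loop: knob top at (180,218), against a prediction of (180,216), and the top view agrees at (651,240). The strap is shut and the gripper is clear, so I'm handing in.

```bash
python3 shift.py '[[45,0,0,0,0],[45,0,0,0,0]]'; python3 -c "
from plant import bot
print(bot.close_job())"
```

```text
time: 11.3
tool_pos: [345.2, 282.9, 357.4]
tcp_rot: [-3.142, 0.0, 3.095]
contact_force: [0.6, 0.1, -0.8]
grip_width: 44.7
finger_force: 0.0
the job is handed in; nothing more can be done
None
```

The job is handed in at about 11 s of the 54 s allowed: the final pictures show the hasp shut and the red pin upright in the staple with its collar on the loop; the arm is clear, and I never touched the blue pin, but the hand-in returned no verdict.

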